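# Clip a specimen carrier to the bench anchor

## Robot

A 6-joint arm with a two-finger parallel gripper is mounted at the origin on a cart in front of the work surface, level with it; the furniture and walls round the work are solid. World frame = base frame: x ahead of the robot, y to its left, z up, the work surface at z = 0. Lengths are in m, angles in rad, forces in N, time in s.
With the tool pointing down it reaches from about 0.35 to 0.775 m from the base axis. Payload 5.5 kg.
Tool frame: the origin (TCP) lies where the fingers leave the gripper's body, on its centre line; the fingertips stand env.tip_reach ahead of it and the grasp point (between the pads) lies 54 mm ahead of it (env.tip_reach is the distance from the TCP to the fingertips, in m); z points along the fingers, y is the line along which they close (so a half turn about z gives the same grasp; the last joint's range is limited). The gripper opens to 85 mm and grips with 20 to 120 N. Pads are 22 mm wide; open, the fingers measure 114 mm over their backs; the gripper's body (76 mm by 85 mm) begins 54 mm behind the grasp point. The pads swing forward as they close: fully open they stand 13 mm farther back than shut.
Start: joints at [-1.276, 0.313, 0.046, 1.304, 0, 1.431], TCP at [0.242, -0.522, 0.304] pointing down, gripper open.
Joint ranges: [-2.76, 2.76], [-0.86, 1.69], [-1.03, 1.26], [-2.2, 2.34], [-1.47, 1.5], [-3.14, 3.14]. Speed limits (rad/s): [2.57, 2.57, 3.14, 3.14, 3.14, 3.14].

## Interface

Orientations are given as a unit quaternion [w, x, y, z].
In Python, from workcell import status, optics, hand_in, env gives the robot as it stands.
- The arm moves only by the shell command python3 -m handwheel 'ROWS' [FORCE]. ROWS is a JSON object whose one key "deltas" holds a list of rows, each a list of 5 numbers: the opening, from -1 (shut) to 1 (fully open), then the shift along the tool's x, y, z in units of 40 mm (1.0 is 40 mm), then the turn about the tool's z in units of 10 degrees (1.0 is 10 degrees). In form: {"deltas": [[jaw, x, y, z, roll], ...]}. A call has 1 to 20 rows; each row shifts and turns the commanded pose from where the row before left it, along the tool's axes as they then stand; what a row does not reach is not made up. A row lasts 1/8 s, in which the tool goes at most 62.5 mm and 10.7 degrees, less where a joint would pass 70% of its speed; a pose out of reach is approached as far as the arm can. A call is refused whole if a number of a shift passes 1 or a number of a turn 1, either way. A call with a gripper value outside its range is refused whole. The fingers move at their own pace and stop on an object; FORCE is the grip in N (left out, the last holds). Time passes only in rows, so rows that do not move let the fingers close. It gives the time, the measured TCP pose, the force, the opening and the grip force at its end, in the units of the state.
- status.get_state(): the state, without advancing time (a new reading comes with each control period).
- optics.read_camera(name): name is "scene" or "top" or "wrist"; returns a dict with "frame" (384x512x3 uint8, red, green, blue), "depth" (384x512 float32, m along the optical axis (not along the pixel's ray), 0 where there is no reading), "vfov" (degrees; the focal length in pixels is half the picture's height over the tangent of half this angle, whatever the lens; pixels are square), "cx", "cy" (the principal point, pixels), "origin" and "attitude" of the camera in the world. Camera axes: x right, y down, z forward; pixel columns grow to the right and rows downward; lengths in m; the calibration is good to about 2 mm. A picture is of the moment at which its call begins.
- hand_in(): hands the job in; it is judged then, once.
The state is a dict: "clock": time; "joint_pos": joint angles; "qvel": joint speeds; "tau": joint torques, N m; "tcp_pos": TCP position; "orientation": TCP orientation; "wrist_force": force on the tool from outside, world axes, zero at the start; "ft_torque": the same for the moment, N m; "finger_gap": finger opening in m; "grip_force": force on a finger pad.
Only numpy, scipy, OpenCV 4.12 (cv2) and the standard library are available. Lean on these libraries where they do the work, as an engineer would, in place of code of your own. Each camera call takes 0.05 s, during which the arm holds its last target. There are 200 camera calls.

## Task

Take the fossil carrier by its red upright grip and gently push its snap hook onto the steel eye of the bench anchor, until the eye has passed the brass gate and the gate flicks shut behind it. Then tug the carrier back so that the shut gate pulls firmly on the eye (about 8 N), to prove it is locked, and let go, leaving it clipped on; never ram the eye (20 N is too much) and keep the fossil lying in its nest.

Things in the scene. Friction and masses are not known exactly. Their poses are not given: they have to be found in the camera images.
- carrier: Plywood carrier board 120 x 92 x 12 mm, loose on the table, about 0.5 kg; origin at the centre of its underside, x forward to its hook, y left, z up. A steel snap hook, z = 16 to 34 mm, reaches forward on a neck from the front edge (x = 60 mm); its closed end (crown) is at x = 99 mm, its flared mouth ends at x = 161 mm.
- throat (a point): Middle of the hook's open throat: carrier x = 143, y = -2, z = 25 mm; axes as the carrier's. The throat is 16 mm wide (y = -10 to +6 mm) from x = 137 to 149 mm, then flares 10 mm forward; the shut gate lies just behind it at x = 132 mm.
- grip (a point): Where to take the carrier: 45 mm above the table on its red upright grip, a rounded block 30 mm long (x), 16 mm thick (y), top at z = 71 mm, centred 42 mm behind the carrier's origin. Grip from above across its 16 mm (along the carrier's y); a low foot plate round it reaches z = 15 mm. Axes as the carrier's.
- eye (a point): Middle of the space inside the hook between crown and gate: carrier x = 114, y = -2, z = 25 mm; axes as the carrier's. With the steel eye inside and the gate shut, the centre of the eye's near leg has some 11 mm of play each way along x from here.
- nest (a point): Middle of the fossil's nest on the board (carrier x = 17 mm, on the board's top, z = 12 mm), with 7 mm high wooden rails round it; axes as the carrier's.
- gate (a joint): Sprung brass gate, hinged on the hook's left (+y) limb: 0 = shut, grows as it swings inward to the crown, to 1.45 rad. It opens inward only, under 2 to 10 N of push (besides 2 to 7 N of the carrier's sliding friction), and springs shut by itself. The eye's leg passes its tip only 1 to 5 mm before it strikes the crown, so stop when it has flicked back to 0.
- gate_wire: The brass wire loop of the gate, 24 mm long, of 5 mm wire; origin on the hinge (carrier x = 132, y = 14.5, z = 25 mm).
- specimen: Brown lump of fossil matrix, 57 x 70 x 40 mm, 0.14 to 0.28 kg, lying loose in the carrier's nest; origin under its middle.
- anchor: Bench anchor, fixed: grey plate x = -22 to 96 mm, y = -30 to 30 mm, 8 mm thick, and on it an upright steel eye of 9 mm bar in the anchor's x-z plane, 79 mm long, top z = 69 mm, foot and nut up to z = 15 mm. Origin on the table under the eye's nominal near leg. Push the hook on along +x, with carrier x along anchor x.
- leg_nominal (a point): Nominal centre of the eye's upright near leg, 25 mm above the table, over the anchor's origin; axes as the anchor's. The eye is clamped in a slot: the real leg stands up to 9 mm before or beyond this along the anchor's x (not measured, to be found by feel); across, in y, it is exact.
Mind the look-alikes: they are no part of the job. Leave any blue or green look-alike of the anchor alone.

How it is judged:
By the outcome, as a careful person would: the job done as asked, in the order asked, and still so for the second after the job is handed in, with the robot touching nothing.
It also fails if it takes over 67 s, if anything falls off the work surface, if the arm or the gripper's body presses on something with over 40 N, if the wrist force passes 120 N, or if a joint passes its speed limit or range.

## Working session

There is one attempt and no reset: what is moved stays moved. The work goes in short steps, Python scripts to look and compute and a shell command to move; the robot and the scene stay as the last step left them, time stands still between calls to the robot, and variables do not carry over. Pictures are saved under pics/ and viewed, at most 10 in all, crops included, and the job is handed in when it is done.

```bash
ls; mkdir -p pics; python3 - <<'E'
from workcell import status, optics, env
import cv2,numpy as np
print(env.tip_reach, status.get_state())
for n in ("top","scene"):
    c=optics.read_camera(n); cv2.imwrite(f"pics/{n}0.png",c["frame"][:,:,::-1]); np.savez(f"{n}0.npz",**c)
    print(n,c["vfov"],c["cx"],c["cy"],c["origin"],c["attitude"])
E
```

```text
pics
0.0726 {'clock': 0.0, 'joint_pos': array([-1.27560291e+00,  3.14022507e-01,  4.49817168e-02,  1.30358664e+00,
        1.35501779e-05,  1.43119142e+00]), 'qvel': array([ 7.86763081e-05,  2.94112112e-04, -6.67870995e-04, -1.54536865e-03,
        1.61045798e-03, -9.90169545e-04]), 'tau': array([ 1.67680259e-04, -4.80633831e+01,  2.98529005e+01,  1.94834545e-02,
       -2.43677805e-04,  7.69909150e-07]), 'tcp_pos': array([ 0.2420881 , -0.52114381,  0.30299728]), 'orientation': array([-9.13307275e-04,  9.76461320e-01,  2.15690638e-01, -6.43980979e-05]), 'wrist_force': array([-0.90615096,  1.4709472 ,  0.61643207]), 'ft_torque': array([-0.00206962, -0.03703448, -0.0212638 ]), 'grip_force': 0.0, 'finger_gap': 0.085723195352432}
top 44.63328417063037 255.25536277718993 199.04082220281217 [0.31037405 0.14507972 1.24375371] [ 0.06266739 -0.70080553  0.70735371 -0.06778749]
scene 53.09845798644701 257.07245153091174 190.82177150446716 [0.24027064 0.62780902 0.68021915] [ 0.10608325 -0.24797273  0.89722349 -0.34963677]
```

View pics/top0.png

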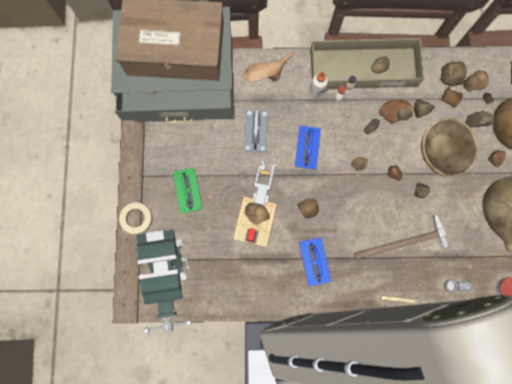

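View pics/scene0.png

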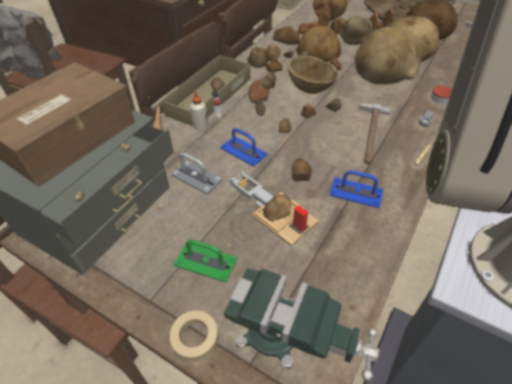

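The top view shows the carrier's board at about (256,222), its red grip at (251,236) and its hook reaching up to (267,165). The grey anchor is at (256,131), and the blue and green ones are look-alikes. The scene view agrees: anchor at (197,172), grip at (301,217).

```bash
cat > h.py <<'E'
import numpy as np, cv2
from scipy.spatial.transform import Rotation as R
def ray(c,uv):
    uv=np.atleast_2d(uv).astype(float); f=c["frame"].shape[0]/2/np.tan(np.radians(float(c["vfov"]))/2)
    d=np.c_[(uv[:,0]-c["cx"])/f,(uv[:,1]-c["cy"])/f,np.ones(len(uv))]
    q=np.array(c["attitude"]); return d@R.from_quat(q[[1,2,3,0]]).as_matrix().T
def plane(c,uv,z):
    d=ray(c,uv); o=np.array(c["origin"]); return o+d*((z-o[2])/d[:,2])[:,None]
def cloud(c):
    v,u=np.mgrid[:c["frame"].shape[0],:c["frame"].shape[1]]
    d=ray(c,np.c_[u.ravel(),v.ravel()]); return (np.array(c["origin"])+d*c["depth"].reshape(-1,1)).reshape(*u.shape,3)
def hsv(c): return cv2.cvtColor(np.ascontiguousarray(c["frame"]),cv2.COLOR_RGB2HSV)
def blobs(m,amin=15):
    n,l,s,cen=cv2.connectedComponentsWithStats(m.astype(np.uint8)); return [(cen[i].round(1),s[i],l==i) for i in range(1,n) if s[i,4]>=amin]
E
python3 - <<'E'
from h import *
c=dict(np.load("top0.npz")); H=hsv(c).astype(int); P=cloud(c)
print("table z", np.median(P[170:190,300:400,2]))
for p in [(256,131),(249,147),(242,232),(272,208),(267,165),(244,239)]: print(p,c["frame"][p[1],p[0]],H[p[1],p[0]],P[p[1],p[0]].round(3))
roi=np.zeros(H.shape[:2],bool); roi[100:255,225:290]=1
red=roi&((H[...,0]<6)|(H[...,0]>174))&(H[...,1]>180)
for b in blobs(red): print("red",b[0],b[1],plane(c,b[0],.071).round(4), P[b[2]].mean(0).round(3))
ply=roi&(H[...,0]>10)&(H[...,0]<25)&(H[...,1]>70)&(H[...,2]>170)
for b in blobs(ply):
    r=cv2.minAreaRect(np.argwhere(b[2])[:,::-1].astype(np.float32)); bx=plane(c,cv2.boxPoints(r),.012); print("ply",b[0],b[1],r,bx.round(4).tolist(),bx.mean(0).round(4))
gray=roi&(np.arange(384)[:,None]<156)&(H[...,1]>25)&(H[...,1]<90)&(H[...,0]>90)&(H[...,0]<125)
for b in blobs(gray):
    r=cv2.minAreaRect(np.argwhere(b[2])[:,::-1].astype(np.float32)); bx=plane(c,cv2.boxPoints(r),.008); print("gray",b[0],b[1],r,bx.round(4).tolist(),bx.mean(0).round(4))
E
```

```text
table z 0.0009889378602706556
(256, 131) [201 207 209] [ 98  10 209] [0.711 0.132 0.071]
(249, 147) [197 204 207] [ 99  12 207] [0.687 0.151 0.008]
(242, 232) [240 220 172] [ 21  72 240] [0.452 0.171 0.011]
(272, 208) [239 216 166] [ 21  78 239] [0.515 0.091 0.014]
(267, 165) [180 170 157] [ 17  33 180] [ 0.638  0.102 -0.002]
(244, 239) [229 203 162] [ 18  75 229] [0.433 0.166 0.014]
ply [264.7 172.1] [260 170  11   5  36] ((264.8918762207031, 172.14865112304688), (10.357135772705078, 3.2879798412323), 9.462322235107422) [[0.6124, 0.1227, 0.012], [0.6214, 0.1212, 0.012], [0.6164, 0.0935, 0.012], [0.6074, 0.0951, 0.012]] [0.6144 0.1081 0.012 ]
ply [254.7 222.8] [234 197  42  50 877] ((254.6049041748047, 221.05410766601562), (34.64219665527344, 44.71992874145508), 13.240518569946289) [[0.4343, 0.1957, 0.012], [0.551, 0.1681, 0.012], [0.5286, 0.078, 0.012], [0.4126, 0.1071, 0.012]] [0.4816 0.1372 0.012 ]
ply [259.4 213.7] [257 209   6  12  44] ((259.5, 214.5), (11.0, 5.0), 90.0) [[0.5135, 0.1306, 0.012], [0.5133, 0.1172, 0.012], [0.4837, 0.1176, 0.012], [0.4838, 0.1309, 0.012]] [0.4986 0.1241 0.012 ]
```

```bash
python3 -m handwheel '{"deltas":[[1,0,0,0,-1],[1,0,0,0,-1],[1,0,0,0,-1],[1,0,0,0,-1],[1,0,0,0,-1],[1,0,0,0,-1],[1,0,0,0,-1],[1,0,0,0,-1],[1,0,0,0,-1],[1,0,0,0,-1],[1,0,0,0,-1],[1,0,0,0,-1],[1,0,0,0,-1],[1,0,0,0,-1],[1,0,0,0,-0.2]]}'
python3 - <<'E'
from h import *
c=dict(np.load("top0.npz")); P=cloud(c)
m=np.zeros(P.shape[:2],bool); m[105:158,238:275]=1
pl=m&(P[...,2]>.004)&(P[...,2]<.03)
for b in blobs(pl):
    r=cv2.minAreaRect(np.argwhere(b[2])[:,::-1].astype(np.float32)); bx=plane(c,cv2.boxPoints(r),.008); print("plate",b[0],b[1],r,bx.round(4).tolist(),bx.mean(0).round(4))
e=P[m&(P[...,2]>.05)]; print(len(e),e[:,:2].mean(0),e[:,0].min(),e[:,0].max()); vx=cv2.fitLine(e[:,:2].astype(np.float32),cv2.DIST_L2,0,.01,.01).ravel(); print(vx,np.degrees(np.arctan2(vx[1],vx[0])))
E
```

```text
clock: 1.98
tcp_pos: [0.2421, -0.5213, 0.3034]
orientation: [-0.0, 0.114, 0.993, 0.0]
wrist_force: [0.8, 0.2, 0.7]
finger_gap: 0.0853
grip_force: 0.0
plate [255.7 132.3] [241 109  30  47 804] ((255.14195251464844, 131.6855926513672), (26.498825073242188, 43.878353118896484), 7.594643592834473) [[0.6736, 0.1779, 0.008], [0.7992, 0.1612, 0.008], [0.7884, 0.0882, 0.008], [0.6631, 0.106, 0.008]] [0.7311 0.1333 0.008 ]
108 [0.69852899 0.13255419] 0.31037404613303754 0.7758039684456717
[ 0.9994506  -0.03314204  0.698529    0.13255419] -1.8992467
```

```bash
python3 -m handwheel '{"deltas":[[1,-0.06,0.96,0,0],[1,-0.06,0.96,0,0],[1,-0.06,0.96,0,0],[1,-0.06,0.96,0,0],[1,-0.06,0.96,0,0],[1,-0.06,0.96,0,0],[1,-0.06,0.96,0,0],[1,-0.06,0.96,0,0],[1,-0.06,0.96,0,0],[1,-0.06,0.96,0,0],[1,-0.06,0.96,0,0],[1,-0.06,0.96,0,0],[1,-0.06,0.96,0,0],[1,-0.06,0.96,0,0],[1,-0.06,0.96,0,0],[1,-0.06,0.96,0,0],[1,-0.06,0.96,0,0],[1,-0.06,0.96,0,0],[1,0,0,0,0]]}'
python3 - <<'E'
from workcell import status, optics
from h import *
s=status.get_state(); print(s["tcp_pos"],s["orientation"],s["joint_pos"])
c=optics.read_camera("wrist"); np.savez("w1.npz",**c); cv2.imwrite("pics/w1.png",c["frame"][:,:,::-1]); print(c["origin"],c["attitude"],c["vfov"])
E
```

```text
clock: 4.35
tcp_pos: [0.4411, 0.1437, 0.3035]
orientation: [-0.0, 0.113, 0.994, 0.0]
wrist_force: [-0.8, 0.0, 0.9]
finger_gap: 0.0855
grip_force: 0.0
[0.44107666 0.14374899 0.30352207] [-1.19886083e-04  1.13168195e-01  9.93575837e-01  2.63672479e-05] [ 1.41680843e-01  9.87535930e-02 -2.24975429e-01  1.24728601e+00
  1.11530785e-04  3.68503145e-01]
[0.37118078 0.1593169  0.37310786] [0.11053066 0.77463448 0.61630335 0.08885139] 66.96375839492244
```

View pics/w1.png

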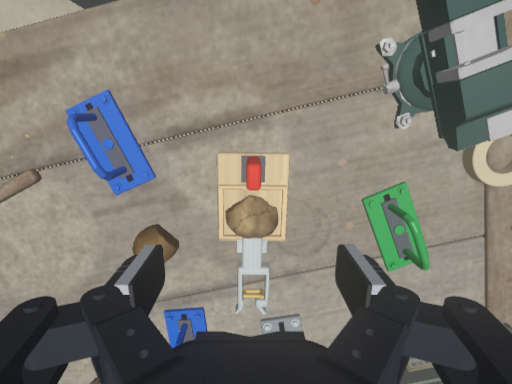

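The wrist view shows the carrier straight on: red grip at (254,172), board corners at about (218,154) and (289,240), brass gate at (254,294). The anchor's near edge shows at (281,323).

```bash
cat > carrier.py <<'E'
from h import *
def carrier(c):
    H=hsv(c).astype(int)
    red=((H[...,0]<6)|(H[...,0]>174))&(H[...,1]>170)&(H[...,2]>110)
    P=cloud(c)
    red&=(P[...,2]>.064)&(P[...,2]<.08)
    b=max(blobs(red),key=lambda b:b[1][4]); print("red top",b[0],b[1],P[b[2]].mean(0).round(4),plane(c,b[0],.071).round(4))
    ply=(H[...,0]>10)&(H[...,0]<26)&(H[...,1]>60)&(H[...,2]>165)&(P[...,2]>.005)&(P[...,2]<.025)
    m=cv2.morphologyEx(ply.astype(np.uint8),cv2.MORPH_OPEN,np.ones((3,3)))
    b=max(blobs(m),key=lambda b:b[1][4])
    r=cv2.minAreaRect(plane(c,np.argwhere(b[2])[:,::-1],.012)[:,:2].astype(np.float32)); print("board",b[1],r)
    g=(H[...,0]>14)&(H[...,0]<26)&(H[...,1]>110)&(H[...,2]>110)&(P[...,2]>.01)&(P[...,2]<.05)&~m.astype(bool)
    for b in blobs(g,30): print("brass?",b[0],b[1],plane(c,b[0],.0275).round(4))
E
python3 - <<'E'
from carrier import *
c=dict(np.load("w1.npz")); carrier(c)
c=dict(np.load("top0.npz")); P=cloud(c)
m=np.zeros(P.shape[:2],bool); m[105:158,238:275]=1
e=P[m&(P[...,2]>.05)&(P[...,2]<.1)]; print(len(e),e[:,:2].mean(0),e[:,0].min(),e[:,0].max()); vx=cv2.fitLine(e[:,:2].astype(np.float32),cv2.DIST_L2,0,.01,.01).ravel(); print(vx,np.degrees(np.arctan2(vx[1],vx[0])))
E
python3 -m handwheel '{"deltas":[[1,-0.8,0,0,0],[1,-0.8,0,0,0],[1,-0.8,0,0,0],[1,-0.8,0,0,0],[1,-0.8,0,0,0],[1,-0.6,0,0,0],[1,0,0,0,0],[1,0,0,0,0]]}'
python3 - <<'E'
from workcell import status, optics
from h import *
s=status.get_state(); print(s["tcp_pos"],s["orientation"],s["joint_pos"])
c=optics.read_camera("wrist"); np.savez("w2.npz",**c); cv2.imwrite("pics/w2.png",c["frame"][:,:,::-1]); print(c["origin"])
E
```

```text
red top [253.8 184.9] [248 179  12  10  54] [0.4464 0.147  0.0705] [[0.4462 0.147  0.071 ]]
board [ 217  153   73   88 3319] ((0.47774773836135864, 0.13874414563179016), (0.09053931385278702, 0.11793393641710281), 76.35466766357422)
brass? [253.5 295.5] [243 294  21   4  47] [[0.6101 0.1101 0.0275]]
99 [0.73381581 0.1314155 ] 0.6988676792660935 0.7758039684456717
[ 0.9982257  -0.05954345  0.7338158   0.1314155 ] -3.4136076
clock: 5.4
tcp_pos: [0.6191, 0.0995, 0.3037]
orientation: [-0.001, 0.115, 0.993, -0.0]
wrist_force: [0.1, 0.0, 0.3]
finger_gap: 0.0853
grip_force: 0.0
[0.61913957 0.09951002 0.30368314] [-6.90946259e-04  1.14709538e-01  9.93398822e-01 -1.56387873e-04] [ 3.14767084e-02  4.18526628e-01  1.98381625e-01  1.35206407e+00
 -1.07787111e-04  2.61402048e-01]
[0.54937368 0.11530653 0.37335379]
```

View pics/w2.png

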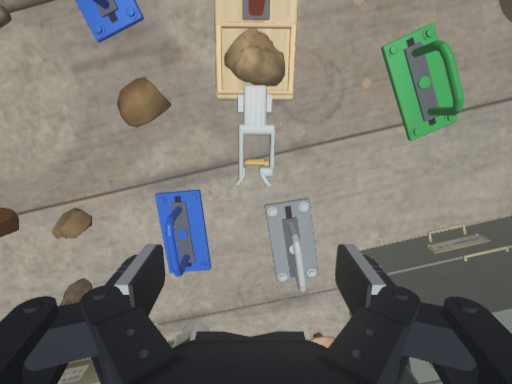

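The second wrist view shows the whole grey anchor. Its plate corners are about (265,205), (310,199), (318,277) and (278,283), and the eye runs from about (290,222) to (303,290). The shut brass gate is at (257,162).

```bash
python3 - <<'E'
from carrier import *
c=dict(np.load("w2.npz")); P=cloud(c); H=hsv(c).astype(int)
m=np.zeros(P.shape[:2],bool); m[185:300,255:330]=1
pl=m&(P[...,2]>.004)&(P[...,2]<.02)
b=max(blobs(pl),key=lambda b:b[1][4])
q=plane(c,np.argwhere(b[2])[:,::-1],.008)[:,:2].astype(np.float32)
r=cv2.minAreaRect(q); bx=cv2.boxPoints(r); print("plate",b[1],r,bx.round(4).tolist())
e=m&(P[...,2]>.055)&(P[...,2]<.085); e=P[e]; print("eye top z",np.percentile(e[:,2],[5,50,95]),len(e),e[:,:2].mean(0),e[:,0].min(),e[:,0].max())
v=cv2.fitLine(e[:,:2].astype(np.float32),cv2.DIST_HUBER,0,.001,.001).ravel(); print(v,np.degrees(np.arctan2(v[1],v[0])))
# leg-ish points
l=P[m&(P[...,2]>.02)&(P[...,2]<.055)]; print("leg pts",len(l),l.mean(0).round(4),l[:,0].min())
# brass gate
g=(H[...,0]>14)&(H[...,0]<28)&(H[...,1]>110)&(P[...,2]>.01)&(P[...,2]<.05)
for b in blobs(g,30):
    if 230<b[0][0]<290 and b[0][1]>120: print("brass",b[0],b[1],plane(c,b[0],.0275))
# hook: points z .02-.045 in region
hk=np.zeros_like(m); hk[120:195,225:285]=1; k=hk&(P[...,2]>.018)&(P[...,2]<.045)
d=np.array([np.cos(np.radians(-13.5)),np.sin(np.radians(-13.5))]); n=np.array([-d[1],d[0]])
q=plane(c,np.argwhere(k)[:,::-1],.034)[:,:2]-[.4777,.1387]; print("hook along max",np.percentile(q@d,[99,99.8]),"lat",np.percentile(q@n,[.5,50,99.5]))
E
```

```text
plate [ 265  199   53   84 2991] ((0.7302975654602051, 0.13289891183376312), (0.05962711200118065, 0.11852730810642242), 86.4699935913086) [[0.6693000197410583, 0.10679999738931656], [0.7875999808311462, 0.09950000047683716], [0.7912999987602234, 0.1589999943971634], [0.6729999780654907, 0.1662999987602234]]
eye top z [0.0578537  0.06670558 0.06878147] 423 [0.7315721  0.13264891] 0.6993092254359287 0.7721548274618738
[ 0.99797845 -0.06355338  0.7315721   0.13264892] -3.6437964
leg pts 124 [0.7103 0.1314 0.0374] 0.6365817297027428
brass [256.4 161.6] [245 160  23   5  94] [[0.60743956 0.11031032 0.0275    ]]
hook along max [0.15921054 0.16123192] lat [-0.0204798   0.00439158  0.02248403]
```

```bash
python3 -m handwheel '{"deltas":[[1,0.6,0.02,0,0.05],[1,0.6,0.02,0,0],[1,0.6,0.02,0,0],[1,0.6,0.02,0,0],[1,0.6,0.02,0,0],[1,0.6,0.02,0,0],[1,0.6,0.02,0,0],[1,0.515,0.02,0,0],[1,0,0,0.6,0],[1,0,0,0.6,0],[1,0,0,0.6,0],[1,0,0,0.6,0],[1,0,0,0.6,0],[1,0,0,0.6,0],[1,0,0,0,0],[1,0,0,0,0]]}' 60
python3 - <<'E'
from workcell import status, optics
from carrier import *
s=status.get_state(); print(s["tcp_pos"],s["orientation"])
c=optics.read_camera("wrist"); np.savez("w3.npz",**c); cv2.imwrite("pics/w3.png",c["frame"][:,:,::-1])
E
```

```text
clock: 7.45
tcp_pos: [0.4381, 0.1507, 0.1609]
orientation: [0.001, 0.118, 0.993, 0.0]
wrist_force: [-0.1, 0.6, 0.1]
finger_gap: 0.0855
grip_force: 0.0
[0.43811077 0.15070052 0.16090074] [5.67307649e-04 1.18198951e-01 9.92989766e-01 1.01319855e-04]
```

View pics/w3.png

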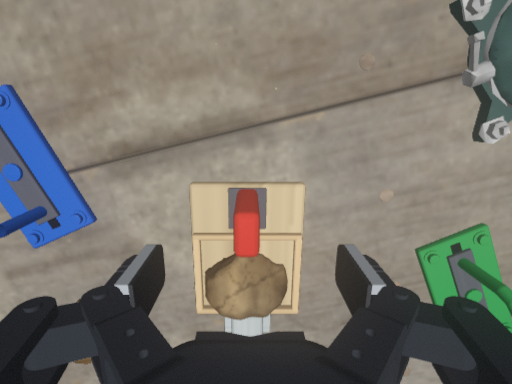

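The wrist view shows the red grip at (247,222) midway between the open fingers, about 3 px left of their centre. I'll correct by about 2 mm, go down and close.

```bash
python3 -m handwheel '{"deltas":[[1,0.03,-0.05,0.4,0.05],[1,0,0,0.5,0],[1,0,0,0.45,0],[1,0,0,0.2,0],[1,0,0,0,0],[0.3,0,0,0,0],[-0.2,0,0,0,0],[-0.6,0,0,0,0],[-1,0,0,0,0],[-1,0,0,0,0],[-1,0,0,0,0],[-1,0,0,0,0],[-1,0,0,0,0]]}' 60
python3 - <<'E'
from workcell import status, optics
from carrier import *
s=status.get_state(); print(s["tcp_pos"],s["orientation"],np.degrees(2*np.arctan2(s["orientation"][2],s["orientation"][1])),s["wrist_force"],s["ft_torque"])
c=optics.read_camera("wrist"); np.savez("w4.npz",**c); carrier(c)
c=optics.read_camera("top"); np.savez("top4.npz",**c)
E
```

```text
clock: 9.12
tcp_pos: [0.4367, 0.149, 0.0982]
orientation: [0.0, 0.123, 0.992, 0.0]
wrist_force: [-1.2, -0.5, 5.4]
finger_gap: 0.0153
grip_force: 59.5
[0.43671912 0.14897182 0.0981709 ] [2.63468315e-04 1.22555481e-01 9.92461627e-01 5.65039664e-05] 165.92078013149785 [-1.22889482 -0.52755824  5.37937483] [0.06224037 0.13665789 0.1257496 ]
red top [249.7 297.4] [ 231  263   39   70 2552] [0.4353 0.149  0.0697] [[0.4343 0.1492 0.071 ]]
board [ 172  211   84   66 2656] ((0.4352041184902191, 0.12746086716651917), (0.04793012887239456, 0.04180757328867912), 75.9079360961914)
```

```bash
python3 -m handwheel '{"deltas":[[-1,0,0,0,-0.2],[-1,0,0,0,-0.3],[-1,0,0,0,-0.3],[-1,0,0,0,-0.25],[-1,-0.1,0.025,0,0],[-1,-0.15,0.03,0,0],[-1,-0.2,0.03,0,0],[-1,-0.175,0.02,0,0],[-1,0,0,0,0],[-1,0,0,0,0]]}'
cat > meas.py <<'E'
from workcell import status, optics
from h import *
import sys
s=status.get_state(); yt=np.degrees(2*np.arctan2(s["orientation"][2],s["orientation"][1]))
A=np.array([.6934,.1352]); a=np.array([np.cos(np.radians(-3.55)),np.sin(np.radians(-3.55))]); n=np.array([-a[1],a[0]])
def an(p): p=np.atleast_2d(p)[:,:2]-A; return np.c_[p@a,p@n]
f=s["wrist_force"]; print("t",s["clock"],"tcp",s["tcp_pos"].round(4),"yaw",yt-180,"tcp in anchor",an(s["tcp_pos"])*1000,"F a,n,z",f[:2]@a,f[:2]@n,f[2],"grip",s["grip_force"])
if len(sys.argv)>1:
    for name in ("top","scene"):
        c=optics.read_camera(name); np.savez(sys.argv[1]+name+".npz",**c); cv2.imwrite(f"pics/{sys.argv[1]}{name}.png",cv2.resize(c["frame"][90:230,200:320] if name=="top" else c["frame"][120:260,130:340],None,fx=3,fy=3,interpolation=cv2.INTER_CUBIC)[:,:,::-1])
E
python3 meas.py m1
python3 - <<'E'
from h import *
exec(open("meas.py").read().split("f=s[")[0])
c=dict(np.load("m1top.npz")); H=hsv(c).astype(int); P=cloud(c)
g=(H[...,0]>12)&(H[...,0]<28)&(H[...,1]>60)
m=np.zeros(g.shape,bool); m[140:190,230:290]=1
for b in blobs(g&m,4): print("brass?",b[0],b[1],an(plane(c,b[0],.0275))*1000)
k=m&(P[...,2]>.02)&(P[...,2]<.045); q=an(plane(c,np.argwhere(k)[:,::-1],.034))*1000
for lo in range(-140,-10,10):
    t=q[(q[:,0]>lo)&(q[:,0]<lo+10)]
    if len(t): print(lo,len(t),t[:,1].min().round(1),t[:,1].max().round(1))
E
```

```text
clock: 10.48
tcp_pos: [0.4599, 0.1515, 0.0982]
orientation: [-0.002, 0.031, 1.0, -0.0]
wrist_force: [-6.9, 0.0, 12.9]
finger_gap: 0.0155
grip_force: 60.8
t 10.475 tcp [0.4599 0.1515 0.0982] yaw -3.59313803213297 tcp in anchor [[-234.06897099    1.76251151]] F a,n,z -6.868549065495614 -0.3947177525141532 12.862600843486685 grip 60.82574486732483
brass? [252.4 162.4] [247 161  11   4  39] [[-55.93977763   3.11924911]]
-80 6 19.1 22.0
-70 25 -17.9 22.7
-60 46 -17.3 23.1
-50 32 -16.9 20.9
-40 22 -21.6 18.9
-30 2 16.3 19.0
```

View pics/m1top.png

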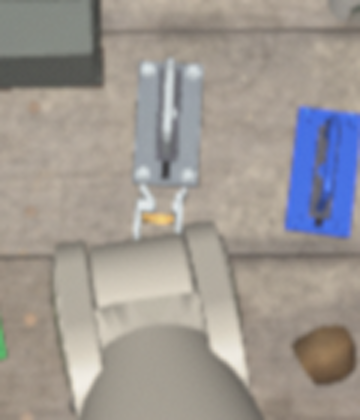

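The top view shows the hook, with its gate at about (157,218) in the crop, in line with the anchor's eye. The eye runs from (165,175) up to (170,60). Relative to the eye the gate is laterally within 1 mm of nominal, so I'll advance.

```bash
python3 -m handwheel '{"deltas":[[-1,-0.05,0,-0.01,0],[-1,-0.15,0,0,0],[-1,-0.15,0,0,0],[-1,-0.15,0,0,0],[-1,-0.15,0,0,0],[-1,-0.1,0,0,0],[-1,-0.05,0,0,0],[-1,0,0,0,0]]}'; python3 meas.py m2
```

```text
clock: 11.58
tcp_pos: [0.4911, 0.1496, 0.0982]
orientation: [-0.002, 0.031, 1.0, -0.0]
wrist_force: [-8.3, 0.5, 10.5]
finger_gap: 0.0159
grip_force: 60.2
t 11.575 tcp [0.4911 0.1496 0.0982] yaw -3.5766316241266622 tcp in anchor [[-202.76408446    1.86310525]] F a,n,z -8.269378011714533 -0.05576003049059949 10.518182586186963 grip 60.24025797843933
```

View pics/m2scene.png

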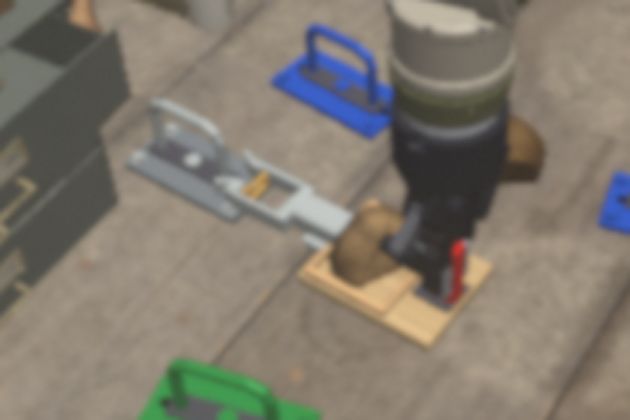

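The scene view shows the hook's mouth reaching round the eye's near leg at about (228,165), with the shut brass gate at (258,184) and the fossil in its nest. Now I'll feel forward slowly.

```bash

python3 -m handwheel '{"deltas":[[-1,-0.05,0,-0.015,0],[-1,-0.05,0,0,0],[-1,-0.05,0,0,0],[-1,-0.05,0,0,0]]}'|grep -E 'tcp|wrist'
python3 -m handwheel '{"deltas":[[-1,-0.05,0,0,0],[-1,-0.05,0,0,0]]}'|grep -E 'tcp|wrist'
python3 -m handwheel '{"deltas":[[-1,-0.05,0,0,0],[-1,-0.05,0,0,0]]}'|grep -E 'tcp|wrist'
python3 -m handwheel '{"deltas":[[-1,-0.05,0,0,0],[-1,-0.05,0,0,0]]}'|grep -E 'tcp|wrist'
python3 meas.py
```

```text
tcp_pos: [0.4992, 0.1491, 0.0982]
wrist_force: [-6.8, 1.5, 5.1]
tcp_pos: [0.5032, 0.1488, 0.0982]
wrist_force: [-5.8, 0.2, 5.6]
tcp_pos: [0.5072, 0.1485, 0.0982]
wrist_force: [-6.6, 0.6, 5.9]
tcp_pos: [0.5111, 0.1483, 0.0982]
wrist_force: [-6.7, 0.8, 5.0]
t 12.925 tcp [0.5111 0.1483 0.0982] yaw -3.581217466083615 tcp in anchor [[-182.7148723     1.78344443]] F a,n,z -6.773128241616145 0.3517338358700487 5.034593461882733 grip 59.610459208488464
```

```bash

for i in 1 ; do :; done
python3 -m handwheel '{"deltas":[[-1,-0.05,0,0,0]]}'|grep -E 'tcp|wrist'
python3 -m handwheel '{"deltas":[[-1,-0.05,0,0,0]]}'|grep -E 'tcp|wrist'
python3 -m handwheel '{"deltas":[[-1,-0.05,0,0,0]]}'|grep -E 'tcp|wrist'
python3 -m handwheel '{"deltas":[[-1,-0.05,0,0,0]]}'|grep -E 'tcp|wrist'
python3 -m handwheel '{"deltas":[[-1,-0.05,0,0,0]]}'|grep -E 'tcp|wrist'
python3 -m handwheel '{"deltas":[[-1,-0.05,0,0,0]]}'|grep -E 'tcp|wrist'
python3 meas.py
```

```text
tcp_pos: [0.5132, 0.1482, 0.0982]
wrist_force: [-6.6, 0.6, 6.5]
tcp_pos: [0.5152, 0.1481, 0.0982]
wrist_force: [-7.0, 0.3, 5.7]
tcp_pos: [0.5172, 0.1479, 0.0982]
wrist_force: [-6.0, 0.0, 5.8]
tcp_pos: [0.5192, 0.1478, 0.0982]
wrist_force: [-6.6, 0.5, 5.4]
tcp_pos: [0.5212, 0.1477, 0.0982]
wrist_force: [-7.6, 0.4, 7.5]
tcp_pos: [0.5216, 0.1476, 0.0982]
wrist_force: [-11.6, 0.6, 11.7]
t 13.675 tcp [0.5216 0.1476 0.0982] yaw -3.5673373976152334 tcp in anchor [[-172.20309675    1.77297145]] F a,n,z -11.571214194611645 -0.10590283199161228 11.6521088762739 grip 60.423327684402466
```

```bash

python3 -m handwheel '{"deltas":[[-1,0,0,0,0]]}'|grep -E 'tcp|wrist'
python3 -m handwheel '{"deltas":[[-1,-0.025,0,0,0]]}'|grep -E 'tcp|wrist'
python3 -m handwheel '{"deltas":[[-1,-0.025,0,0,0]]}'|grep -E 'tcp|wrist'
python3 meas.py m3
```

```text
tcp_pos: [0.5219, 0.1476, 0.0982]
wrist_force: [-10.2, -0.3, 9.6]
tcp_pos: [0.5225, 0.1476, 0.0982]
wrist_force: [-12.1, 0.3, 10.4]
tcp_pos: [0.5235, 0.1476, 0.0982]
wrist_force: [-12.0, 0.9, 10.9]
t 14.05 tcp [0.5235 0.1476 0.0982] yaw -3.5545812744666705 tcp in anchor [[-170.34581559    1.82032574]] F a,n,z -12.081105137607862 0.15385390359493367 10.896481549432227 grip 60.31198024749756
```

View pics/m3scene.png

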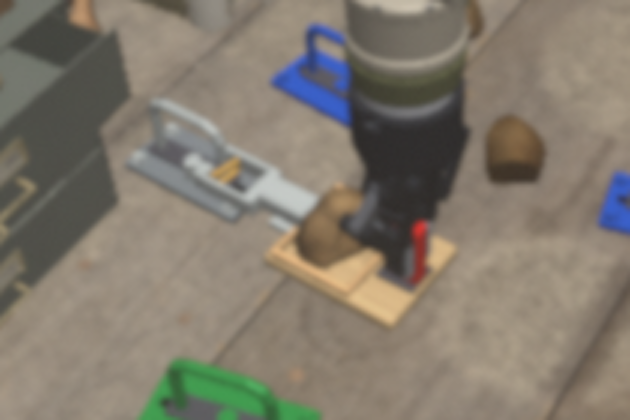

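The scene view shows the brass gate at (227,170) up against the eye's near leg at about (208,170), just beginning to swing. The push is steady, about 5 N above friction, so I'll continue.

```bash

python3 -m handwheel '{"deltas":[[-1,-0.04,0,0,0],[-1,-0.04,0,0,0]]}'|grep -E 'tcp|wrist'
python3 -m handwheel '{"deltas":[[-1,-0.04,0,0,0],[-1,-0.04,0,0,0]]}'|grep -E 'tcp|wrist'
python3 -m handwheel '{"deltas":[[-1,-0.04,0,0,0],[-1,-0.04,0,0,0]]}'|grep -E 'tcp|wrist'
python3 -m handwheel '{"deltas":[[-1,-0.04,0,0,0],[-1,-0.04,0,0,0]]}'|grep -E 'tcp|wrist'
python3 -m handwheel '{"deltas":[[-1,-0.04,0,0,0],[-1,-0.04,0,0,0]]}'|grep -E 'tcp|wrist'
python3 meas.py
```

```text
tcp_pos: [0.5264, 0.1474, 0.0982]
wrist_force: [-14.1, 0.6, 12.0]
tcp_pos: [0.5288, 0.1473, 0.0982]
wrist_force: [-15.3, 1.5, 12.9]
tcp_pos: [0.5319, 0.1471, 0.0982]
wrist_force: [-15.7, 1.2, 12.7]
tcp_pos: [0.5352, 0.147, 0.0982]
wrist_force: [-14.8, 1.7, 13.2]
tcp_pos: [0.5387, 0.1469, 0.0982]
wrist_force: [-13.5, 2.5, 12.1]
t 15.4 tcp [0.5387 0.1469 0.0982] yaw -3.5069946371979768 tcp in anchor [[-155.17455548    2.11657965]] F a,n,z -13.618383356607996 1.6360975653272685 12.105043824971448 grip 60.51933825016022
```

```bash

python3 -m handwheel '{"deltas":[[-1,-0.025,0,0,0],[-1,-0.025,0,0,0]]}'|grep -E 'tcp|wrist'
python3 -m handwheel '{"deltas":[[-1,-0.025,0,0,0],[-1,-0.025,0,0,0]]}'|grep -E 'tcp|wrist'
python3 -m handwheel '{"deltas":[[-1,-0.025,0,0,0],[-1,-0.025,0,0,0]]}'|grep -E 'tcp|wrist'
python3 -m handwheel '{"deltas":[[-1,-0.025,0,0,0],[-1,-0.025,0,0,0]]}'|grep -E 'tcp|wrist'
python3 meas.py m4
```

```text
tcp_pos: [0.5409, 0.1469, 0.0982]
wrist_force: [-12.9, 2.3, 12.3]
tcp_pos: [0.543, 0.1468, 0.0982]
wrist_force: [-11.8, 2.9, 11.3]
tcp_pos: [0.5451, 0.1468, 0.0982]
wrist_force: [-12.2, 2.5, 10.6]
tcp_pos: [0.5474, 0.1466, 0.0982]
wrist_force: [-11.2, 2.5, 9.5]
t 16.4 tcp [0.5474 0.1466 0.0982] yaw -3.4895552281529376 tcp in anchor [[-146.38533756    2.38135978]] F a,n,z -11.290418888572031 1.7849943995521673 9.489036687764585 grip 60.152111649513245
```

```bash
cat > gate.py <<'E'
from h import *
import sys
A=np.array([.6934,.1352]); a=np.array([np.cos(np.radians(-3.55)),np.sin(np.radians(-3.55))]); n=np.array([-a[1],a[0]])
def gate(fn):
    for name in ("scene","top"):
        c=dict(np.load(fn+name+".npz")); H=hsv(c).astype(int)
        m=np.zeros(H.shape[:2],bool)
        if name=="scene": m[150:200,175:240]=1
        else: m[120:172,230:275]=1
        m&=(H[...,0]>12)&(H[...,0]<28)&(H[...,1]>100)
        for b in blobs(m,5):
            q=plane(c,np.argwhere(b[2])[:,::-1],.0275)[:,:2]-A; q=np.c_[q@a,q@n]*1000
            v=cv2.fitLine(q.astype(np.float32),cv2.DIST_L2,0,.01,.01).ravel()
            print(fn,name,b[0],b[1],"centre",q.mean(0).round(1),"x",q[:,0].min().round(1),q[:,0].max().round(1),"y",q[:,1].min().round(1),q[:,1].max().round(1),"angle from y",np.degrees(np.arctan2(v[0],v[1])).round(0))
for f in sys.argv[1:]: gate(f)
E
python3 gate.py m2 m3 m4
python3 -m handwheel '{"deltas":[[-1,-0.02,0,0,0],[-1,-0.02,0,0,0]]}'|grep -E 'tcp|wrist'
python3 -m handwheel '{"deltas":[[-1,-0.015,0,0,0],[-1,-0.015,0,0,0]]}'|grep -E 'tcp|wrist'
```

```text
m2 scene [215.5 181.6] [212 178   7   8  35] centre [-28.6   3.3] x -34.8 -22.1 y -9.3 14.2 angle from y 164.0
m3 scene [205.7 176.3] [201 173   9   7  36] centre [2.3 2.7] x -4.3 8.5 y -9.1 13.5 angle from y 0.0
m3 scene [236.4 195.9] [233 192   7   8  45] centre [-97.4  12.3] x -108.1 -87.5 y -0.8 24.2 angle from y 148.0
m4 scene [199.8 176. ] [195 174   9   5  24] centre [14.8 10.1] x 5.9 26.7 y 4.3 14.8 angle from y 84.0
m4 scene [234.6 182.5] [231 180   9   7  42] centre [-68.2 -19.6] x -75.9 -60.1 y -30.7 -7.0 angle from y 4.0
m4 scene [230.8 195. ] [224 188  16  12 100] centre [-84.9  17.2] x -106.3 -64.3 y 2.1 31.9 angle from y 103.0
m4 scene [216.1 196.9] [213 194   8   6  14] centre [-60.6  40.7] x -64.6 -58.8 y 28.7 49.7 angle from y 0.0
tcp_pos: [0.5497, 0.1466, 0.0982]
wrist_force: [-9.2, 3.1, 6.6]
tcp_pos: [0.5516, 0.1466, 0.0982]
wrist_force: [-6.8, 3.4, 5.6]
```

```bash
python3 meas.py m5; python3 gate.py m5 | head -1
python3 -m handwheel '{"deltas":[[-1,-0.015,0,0,0],[-1,0,0,0,0]]}'|grep -E 'tcp|wrist'
python3 meas.py m6; python3 gate.py m6 | head -1
```

```text
t 17.0 tcp [0.5516 0.1466 0.0982] yaw -3.4799216931147896 tcp in anchor [[-142.26124013    2.56377029]] F a,n,z -6.966316904662697 2.97016026808443 5.551354159046959 grip 59.66143548488617
m5 scene [199.2 175.3] [196 174   7   4  22] centre [17.5  9. ] x 10.1 26.9 y 3.0 14.9 angle from y 87.0
tcp_pos: [0.5534, 0.1464, 0.0982]
wrist_force: [-3.0, 3.1, 1.7]
t 17.35 tcp [0.5534 0.1464 0.0982] yaw -3.5419149421715304 tcp in anchor [[-140.43431586    2.53546067]] F a,n,z -3.1642723945938944 2.9371627753308394 1.7102041269603845 grip 59.26660716533661
m6 scene [195.7 171. ] [192 168   7   7  31] centre [34.5  2.2] x 26.9 40.8 y -8.9 12.6 angle from y 158.0
```

The gate measures shut again: it spans the throat, and its centre matches the shut offset from the TCP to within 1 mm. Now the tug back.

```bash

python3 -m handwheel '{"deltas":[[-1,0.02,0,0,0],[-1,0.04,0,0,0],[-1,0.04,0,0,0],[-1,0.04,0,0,0],[-1,0.04,0,0,0],[-1,0.04,0,0,0],[-1,0.04,0,0,0]]}'|grep -E 'tcp|wrist'
python3 -m handwheel '{"deltas":[[-1,0.04,0,0,0],[-1,0.04,0,0,0]]}'|grep -E 'tcp|wrist'
python3 -m handwheel '{"deltas":[[-1,0.025,0,0,0]]}'|grep -E 'tcp|wrist'
python3 -m handwheel '{"deltas":[[-1,0.025,0,0,0]]}'|grep -E 'tcp|wrist'
python3 meas.py
```

```text
tcp_pos: [0.544, 0.1463, 0.0986]
wrist_force: [-0.0, 0.3, -7.8]
tcp_pos: [0.5412, 0.1466, 0.0988]
wrist_force: [0.4, 0.3, -7.6]
tcp_pos: [0.5402, 0.1466, 0.0989]
wrist_force: [1.0, -0.2, -7.4]
tcp_pos: [0.5393, 0.1467, 0.0989]
wrist_force: [0.5, 0.0, -7.7]
t 18.825 tcp [0.5393 0.1467 0.0989] yaw -3.5832159973195132 tcp in anchor [[-154.46704669    1.94139601]] F a,n,z 0.484185905569874 0.057645228725721274 -7.6509604960165465 grip 58.50526750087738
```

```bash

python3 -m handwheel '{"deltas":[[-1,0.025,0,0,0],[-1,0.025,0,0,0]]}'|grep -E 'tcp|wrist'
python3 -m handwheel '{"deltas":[[-1,0.02,0,0,0]]}'|grep -E 'tcp|wrist'
python3 -m handwheel '{"deltas":[[-1,0.02,0,0,0]]}'|grep -E 'tcp|wrist'
python3 -m handwheel '{"deltas":[[-1,0.015,0,0,0]]}'|grep -E 'tcp|wrist'
python3 -m handwheel '{"deltas":[[-1,0.015,0,0,0]]}'|grep -E 'tcp|wrist'
```

```text
tcp_pos: [0.5373, 0.1468, 0.0989]
wrist_force: [-0.5, -0.5, -8.3]
tcp_pos: [0.5365, 0.1468, 0.0989]
wrist_force: [0.2, 0.1, -7.4]
tcp_pos: [0.5358, 0.1469, 0.0989]
wrist_force: [0.8, 0.6, -7.4]
tcp_pos: [0.5352, 0.1469, 0.0989]
wrist_force: [0.8, 0.9, -7.7]
tcp_pos: [0.5346, 0.147, 0.0989]
wrist_force: [-0.0, -0.0, -7.5]
```

```bash

python3 -m handwheel '{"deltas":[[-1,0.015,0,0,0]]}'|grep -E 'tcp|wrist'
python3 -m handwheel '{"deltas":[[-1,0.015,0,0,0]]}'|grep -E 'tcp|wrist'
python3 -m handwheel '{"deltas":[[-1,0.015,0,0,0]]}'|grep -E 'tcp|wrist'
python3 meas.py m7; python3 gate.py m7|head -1
```

```text
tcp_pos: [0.5344, 0.147, 0.099]
wrist_force: [1.1, -0.5, -8.8]
tcp_pos: [0.5342, 0.147, 0.0991]
wrist_force: [4.4, 0.1, -9.3]
tcp_pos: [0.5341, 0.1471, 0.0994]
wrist_force: [5.9, -0.9, -8.7]
t 19.95 tcp [0.5341 0.1471 0.0994] yaw -3.597465615638498 tcp in anchor [[-159.69215383    2.01199774]] F a,n,z 5.9849732466737295 -0.5604270682895818 -8.716712527266766 grip 58.650750517845154
m7 scene [199.9 175.1] [198 173   4   5  15] centre [16.7  7.4] x 10.1 21.1 y 0.4 12.3 angle from y 141.0
```

```bash

python3 -m handwheel '{"deltas":[[-1,0.015,0,0.01,0]]}'|grep -E 'tcp|wrist'
python3 -m handwheel '{"deltas":[[-1,0.01,0,0,0],[-1,0,0,0,0]]}'|grep -E 'tcp|wrist'
python3 meas.py
```

```text
tcp_pos: [0.534, 0.1471, 0.0992]
wrist_force: [6.7, -0.7, -8.5]
tcp_pos: [0.5339, 0.1471, 0.0992]
wrist_force: [7.1, -0.1, -8.8]
t 20.425 tcp [0.5339 0.1471 0.0992] yaw -3.6053086249423245 tcp in anchor [[-159.9157034     2.03119841]] F a,n,z 7.14020248092881 0.30776622347366805 -8.843692502339701 grip 58.561161160469055
```

```bash

python3 -m handwheel '{"deltas":[[-1,0.02,0,0,0],[-1,0,0,0,0]]}'|grep -E 'tcp|wrist'
python3 -m handwheel '{"deltas":[[-1,0.015,0,0,0],[-1,0,0,0,0],[-1,0,0,0,0]]}'|grep -E 'tcp|wrist'
python3 meas.py m8
```

```text
tcp_pos: [0.5339, 0.1472, 0.0996]
wrist_force: [8.2, -1.0, -7.7]
tcp_pos: [0.5338, 0.1472, 0.0998]
wrist_force: [9.4, -1.5, -9.1]
t 21.05 tcp [0.5338 0.1472 0.0998] yaw -3.615961770078343 tcp in anchor [[-160.07218901    2.0990285 ]] F a,n,z 9.462333025133908 -0.9429597146302253 -9.07539152603905 grip 58.769879937171936
```

View pics/m8scene.png

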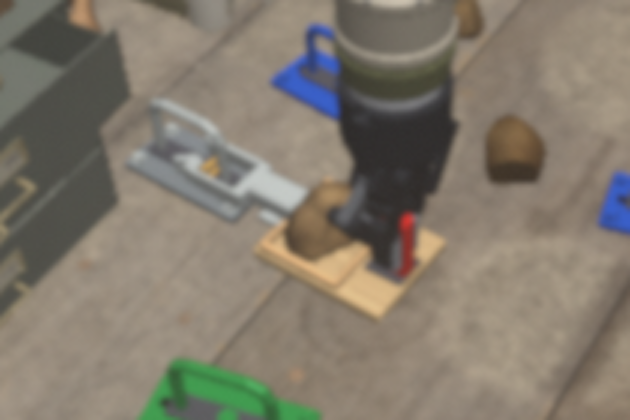

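The scene view under the 8–9 N tug shows the gate shut at (211,167) pulling on the eye's leg, the fossil in its nest and the board lifted by a hair. I'll relax, set the board down and release.

```bash

python3 -m handwheel '{"deltas":[[-1,0,0,0,0],[-1,0,0,0,0],[-1,-0.04,0,0,0],[-1,-0.03,0,0.01,0],[-1,0,0,0.01,0],[-1,0,0,0,0]]}'|grep -E 'tcp|wrist'
python3 -m handwheel '{"deltas":[[-1,0,0,0.01,0],[-1,0,0,0,0]]}'|grep -E 'tcp|wrist'
python3 meas.py
```

```text
tcp_pos: [0.5341, 0.1471, 0.0985]
wrist_force: [4.8, 0.5, -1.7]
tcp_pos: [0.534, 0.1472, 0.0982]
wrist_force: [3.4, -0.4, 4.7]
t 22.15 tcp [0.534  0.1472 0.0982] yaw -3.5855190589809354 tcp in anchor [[-159.84644761    2.05858387]] F a,n,z 3.3885859305311206 -0.18990159320875472 4.665434689334671 grip 60.48589825630188
```

```bash

python3 -m handwheel '{"deltas":[[-1,-0.04,0,-0.005,0],[-1,-0.03,0,0,0],[-1,0,0,0,0]]}'|grep -E 'tcp|wrist'
python3 -m handwheel '{"deltas":[[-0.5,0,0,0,0],[-0.2,0,0,0,0],[0.1,0,0,0,0],[0.3,0,0,0,0],[0.3,0,0,0,0],[0.3,0,0,0,0]]}'
python3 meas.py
```

```text
tcp_pos: [0.5343, 0.1471, 0.0982]
wrist_force: [-4.6, 0.4, 10.4]
clock: 23.28
tcp_pos: [0.536, 0.1469, 0.0974]
orientation: [-0.0, 0.031, 1.0, -0.0]
wrist_force: [0.7, -0.6, 0.2]
finger_gap: 0.0558
grip_force: 0.0
t 23.275 tcp [0.536  0.1469 0.0974] yaw -3.5895949769142135 tcp in anchor [[-157.84051807    1.89407381]] F a,n,z 0.691748869309955 -0.5098007804493834 0.2406933231405255 grip 0.0
```

Released cleanly. I'll retreat straight up and check.

```bash

python3 -m handwheel '{"deltas":[[0.3,0,0,-0.2,0],[0.3,0,0,-0.5,0],[0.3,0,0,-0.7,0],[0.3,0,0,-0.7,0],[0.3,0,0,-0.7,0],[0.3,0.5,0,-0.7,0],[0.3,0.7,0,-0.7,0],[0.3,0.7,0,0,0],[0.3,0.7,0,0,0],[0.3,0,0,0,0],[0.3,0,0,0,0]]}'|grep -E 'tcp|wrist'
python3 meas.py m9; python3 gate.py m9|head -1
```

```text
tcp_pos: [0.433, 0.1535, 0.2661]
wrist_force: [0.0, 0.6, -0.6]
t 24.65 tcp [0.433  0.1535 0.2661] yaw -3.586271705631077 tcp in anchor [[-261.02908505    2.09444162]] F a,n,z 0.012227617048083249 0.601277898333416 -0.6468158176402531 grip 0.0
m9 scene [200.1 175.4] [198 173   5   5  16] centre [15.5  7.8] x 8.1 20.8 y 0.4 12.3 angle from y 123.0
```

View pics/m9scene.png

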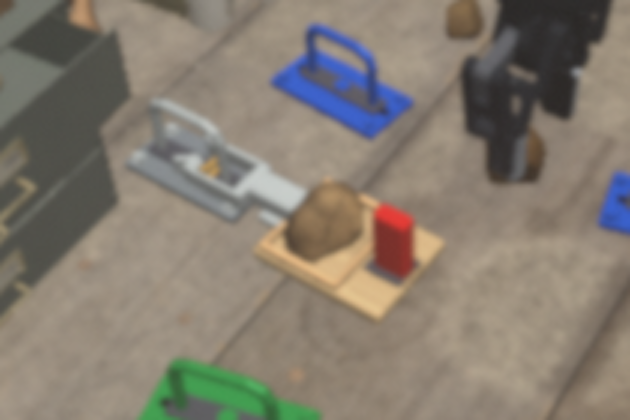

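The final view shows the carrier clipped on with the gate at (211,167) shut behind the eye, the fossil at (325,220) in its nest and the gripper clear.

```bash
python3 -c "
from workcell import hand_in
print(hand_in())"
```

```text
the job is handed in; nothing more can be done
None
```

The carrier's hook is clipped onto the bench anchor's eye with the gate shut, the lock was proven with a tug of about 8–9 N, the fossil is still in its nest, and the job was handed in at about 25 s with the robot clear.

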